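# Return the empty fitting bin to the row

## Task

The empty stock bin has been left standing on its back wall on the bench. Turn it gently onto its base and let go of it, without knocking it over or dropping it; then take it again and put it in the bay on the low shelf, front towards the robot like the others, butted gently against its twin (the full bin of the same width beside the bay, not the wider one): sides touching with no gap, fronts flush. Leave everything else where it is.

Things in the scene. Friction and masses are not known exactly. Their poses are not given: they have to be found in the camera images.
- bin: loose empty red plastic stock bin, 140 long (its x) x 64 wide (y) x 72 mm high (z), 0.2 to 0.3 kg, open on top; origin at the centre of its underside, z out of the open top, -x towards its front. At the start it stands on its back wall, front end up (origin 70 mm up), open top facing the robot's right (-y) within 0.35 rad; it can be held across its width to pitch it onto its base
- bin_lip (a point): centre of the top edge of the loose bin's front wall, 66 mm before its origin (-x) and 48 mm above its underside; this wall is 8 mm thick and 48 mm high, the sides (4 mm thick) slope down to it over the front 50 mm; back wall 5 mm thick, 72 mm high; floor 4 mm
- bin_web (a point): centre of the top edge of the loose bin's cross web, straight above its origin, 60 mm above the underside: a wall 10 mm thick across the middle from side to side. The empty compartments before and behind it are 57 and 60 mm long and 56 mm wide; to take the web from above, close the gripper to about 40 mm first
- twin: full bin of the same shape and size, filled to 42 mm with fittings, hooked fast on the shelf; origin at the centre of its underside, 20 mm above the bench, z up, -x to its front (towards the robot). The bay is at its left or right, on the side of the shelf's middle: there the loose bin belongs, its origin 64 mm from the twin's along the twin's y axis (+ or -)
- twin_lip (a point): centre of the top edge of the twin's front wall: 66 mm before its origin, 48 mm above its underside
- wide_bin: full bin 140 long x 100 wide x 72 mm high on the other side of the bay, hooked fast; origin at the centre of its underside, axes as the twin's. The free bay between twin and wide bin is 108 mm wide
- shelf: low green steel shelf, fixed, board 460 long (y) x 175 mm deep (x), its top 20 mm above the bench; origin at bench height under the row's middle, -x to the front. Twin and wide bin stand 95 mm to either side of it (which is where varies), outside them two fixed 48 mm bins; rear corner posts 150 mm high; an 18 mm high back stop 2.5 mm behind the bins' backs
- elbow: bystander: cast iron pipe elbow, about 75 mm, lying flat
- tee: bystander: cast iron pipe tee, 90 mm long, lying flat
- flange: bystander: flat steel ring, 90 mm across, 16 mm thick, hole 36 mm
- wrench: bystander: steel wrench, 190 mm long
- carton: bystander: cardboard box 100 x 130 x 70 mm
- oil: bystander: white plastic bottle, 56 mm across, 100 mm high
- reducer: bystander: stepped steel pipe reducer, 52 mm across, 50 mm high
There are look-alikes about, which are no part of the job. Leave any blue or purple look-alike of the bin alone.

How it is judged:
On the way:
1. the bin stands on its base, let go and still (angle between bin's own z axis and vertical below 0.06 rad and height (world z) of bin below 0.025 m and contact force between bin and the fingers below 0.1 N and linear speed of bin below 0.02 m/s), for 0.2 s.
At the end, for the whole second after the job is handed in: The bin stands on its base on the shelf in the bay, at rest and released, front towards the robot, its side within 4 mm of the twin's side, its front within 5 mm of flush with the twin's, and parallel to it within 0.05 rad ((y of bin in the frame of twin between 0.061 and 0.068 m or y of bin in the frame of twin between -0.068 and -0.061 m) and x of bin_lip in the frame of twin_lip between -0.005 and 0.005 m and angle between the x axis of bin and the x axis of twin, either way round below 0.05 rad and angle between bin's own z axis and vertical below 0.04 rad and z of bin in the frame of twin between -0.004 and 0.004 m and linear speed of bin below 0.01 m/s); the robot touches nothing.
It fails at once if the bin is knocked over or dropped (it spins faster than 6 rad/s or moves faster than 0.8 m/s) (angular speed of bin above 6 rad/s or linear speed of bin above 0.8 m/s).
It fails at once if a bystander is moved by more than 20 mm (distance of any of elbow, tee, flange, wrench, carton, oil, reducer from where it was at the start of the episode above 0.02 m).
It fails at once if the bin is pressed against its twin with more than 25 N (contact force between bin and twin above 25 N).
It also fails if it takes over 64 s, if anything falls off the work surface, if the arm or the gripper's body presses on something with over 40 N, if the wrist force passes 120 N, or if a joint passes its speed limit or range.

## Robot

A 6-joint arm with a two-finger parallel gripper is mounted at the origin on the work surface. World frame = base frame: x ahead of the robot, y to its left, z up, the work surface at z = 0. Lengths are in m, angles in rad, forces in N, time in s.
With the tool pointing down it reaches from about 0.425 to 0.95 m from the base axis. Payload 3.5 kg.
Tool frame: the origin (TCP) lies where the fingers leave the gripper's body, on its centre line; the fingertips stand 73 mm ahead of it and the grasp point (between the pads) lies 54 mm ahead of it; z points along the fingers, y is the line along which they close (so a half turn about z gives the same grasp; the last joint's range is limited). The gripper opens to 85 mm and grips with 20 to 120 N. Pads are 22 mm wide; open, the fingers measure 114 mm over their backs; the gripper's body (76 mm by 85 mm) begins 54 mm behind the grasp point. The pads swing forward as they close: fully open they stand 13 mm farther back than shut.
Start: joints at [1.107, 0.286, 1.577, -0, 1.279, -0.15], TCP at [0.208, 0.642, 0.304] pointing down, gripper open.
Joint ranges: [-2.77, 2.77], [-0.9, 2.22], [0.21, 2.48], [-1.53, 4.67], [0.24, 2.81], [-2.84, 2.84]. Speed limits (rad/s): [2.79, 2.79, 3.14, 3.14, 3.14, 3.14].

## Interface

Orientations are given as a rotation vector (axis times angle).
In Python, from bench import robot gives the robot as it stands. Calls block until the motion is done:
- robot.move_pose(position, orientation): joint-space move of the TCP to a pose.
- robot.move_l(position, frame=None, v=0.15, f_stop=None): straight line of the TCP; frame=None keeps the orientation; v is the mean speed in m/s. With f_stop (N) it stops when the force on the tool has changed by that much, and returns True; else False.
- robot.move_joints(angles): joint-space move.
- robot.move_gripper(opening, newtons=None): opening from 0.0 (shut) to 1.0 (fully open); newtons is the grip in N (None keeps the last); returns when the fingers have stopped.
- robot.sleep(seconds).
- robot.solve_ik(position, orientation): joint angles nearest the present ones, or None.
- robot.observe(): the state.
- robot.capture(name): name is "scene" or "top" or "wrist"; returns the picture (480x640x3 uint8, blue, green, red); there is no depth.
- robot.camera_info(name): a dict with "vfov" (degrees; the focal length in pixels is half the picture's height over the tangent of half this angle, whatever the lens; pixels are square), "cx", "cy" (the principal point, pixels), "R" (3x3) and "t" (3): a world point X has camera coordinates R X + t; the wrist camera has in their place "T_tool_cam" (4x4, takes a point from camera to tool coordinates, whose origin is the TCP and whose axes are the flange's). Camera axes: x right, y down, z forward; pixel columns grow to the right and rows downward; lengths in m; the calibration is good to about 2 mm. A picture is of the moment at which its call begins: read the wrist's pose just before it. camera_info takes no time and is no camera call.
A pose or a line that the arm cannot do raises robot.Unreachable and nothing moves.
- robot.sign_off(): hands the job in; it is judged then, once.
The state is a dict: "clock": time; "q": joint angles; "qd": joint speeds; "tau": joint torques, N m; "ee_pos": TCP position; "ee_rot": TCP orientation; "contact_force": force on the tool from outside, world axes, zero at the start; "ft_torque": the same for the moment, N m; "opening": opening from 0.0 (shut) to 1.0 (fully open); "grip_force": force on a finger pad.
Only numpy, scipy, OpenCV 4.12 (cv2) and the standard library are available. Lean on these libraries where they do the work, as an engineer would, in place of code of your own. Each camera call takes 0.05 s, during which the arm holds its last target. There are 200 camera calls.

## Working session

There is one attempt and no reset: what is moved stays moved. The work goes in short steps, each a Python script; the robot and the scene stay as the last script left them, time stands still between calls to the robot, and variables do not carry over. Pictures are saved under pics/ and viewed, at most 11 in all, crops included, and the job is handed in when it is done.

```bash
ls; mkdir -p pics; python3 - <<'E'
from bench import robot
import cv2
for n in("scene","top"):
    cv2.imwrite(f"pics/{n}0.png",robot.capture(n)); i=robot.camera_info(n); print(n,i)
print(robot.camera_info("wrist")); print(robot.observe())
E
```

```text
pics
scene {'vfov': 56.28111185508939, 'cx': 319.0238313162359, 'cy': 238.9115729507104, 'R': array([[ 0.34052169,  0.93995819,  0.02288205],
       [ 0.53209642, -0.17258562, -0.82890748],
       [-0.77518925,  0.29443643, -0.55891753]]), 't': array([-0.1743911 , -0.18759135,  1.40071519])}
top {'vfov': 55.77188338916798, 'cx': 321.3917875832947, 'cy': 233.32899293362655, 'R': array([[-9.09146054e-04, -9.99995112e-01,  2.99141506e-03],
       [-9.98068931e-01,  7.21591501e-04, -6.21118945e-02],
       [ 6.21094324e-02, -3.04210721e-03, -9.98064709e-01]]), 't': array([0.00711195, 0.50535367, 1.12848191])}
{'vfov': 62.99361155348071, 'cx': 318.9819329605079, 'cy': 230.951432205613, 'T_tool_cam': array([[-1.16899534e-03, -9.52662897e-01, -3.04026376e-01,
         7.77983206e-02],
       [ 9.99998737e-01, -1.44092979e-03,  6.70094784e-04,
         1.71533640e-04],
       [-1.07645510e-03, -3.04025209e-01,  9.52663379e-01,
        -7.03912609e-02],
       [ 0.00000000e+00,  0.00000000e+00,  0.00000000e+00,
         1.00000000e+00]])}
{'clock': 0.1, 'q': array([ 1.10703478e+00,  2.87091141e-01,  1.57806568e+00,  3.38899667e-05,
        1.27861583e+00, -1.49988014e-01]), 'qd': array([-0.00042425, -0.0011613 , -0.00569391, -0.00050566, -0.00136002,
        0.00041422]), 'tau': array([ 1.67885384e-03, -4.07295907e+01, -2.93699223e+01, -1.05430379e-04,
        3.43066429e-03,  3.53285252e-06]), 'ee_pos': array([0.20809171, 0.64164558, 0.30265697]), 'ee_rot': array([-0.49076213, -3.1023241 ,  0.00324825]), 'contact_force': array([ 0.64320868,  0.05811664, -0.31008067]), 'ft_torque': array([-0.01266139,  0.03122664, -0.00019557]), 'grip_force': 0.0, 'opening': 0.9988773979292184}
```

View pics/scene0.png

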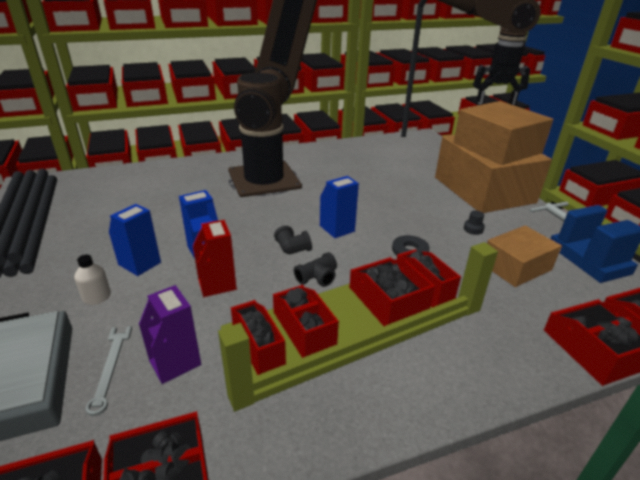

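View pics/top0.png

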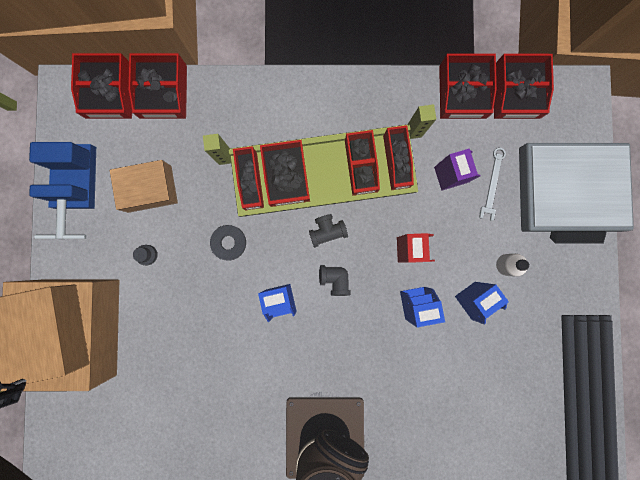

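The scene image shows the red bin standing at about (213,258), with blue and purple look-alikes around it. In the top image its front label is at (415,248). The twin is at (362,162), the wide bin at (285,173), and the bay lies between them. The tee at (328,230) is close to where the bin would land if it were pitched in place.

```bash
python3 - <<'E'
import cv2
a=cv2.imread("pics/top0.png")[105:273,225:445]
cv2.imwrite("pics/crop1.png",cv2.resize(a,None,fx=3.5,fy=3.5,interpolation=cv2.INTER_CUBIC))
E
cat > h.py <<'E'
import numpy as np, cv2
from bench import robot
from scipy.spatial.transform import Rotation as Rn
def cam(name, st=None):
    i=robot.camera_info(name); f=240/np.tan(np.radians(i['vfov'])/2)
    if name=="wrist":
        T=np.eye(4); T[:3,:3]=Rn.from_rotvec(st['ee_rot']).as_matrix(); T[:3,3]=st['ee_pos']
        W=T@i['T_tool_cam']; R=W[:3,:3].T; t=-R@W[:3,3]
    else: R,t=i['R'],i['t']
    return f,i['cx'],i['cy'],R,t
def ray(c,u,v,z):
    f,cx,cy,R,t=c; d=R.T@np.array([(u-cx)/f,(v-cy)/f,1]); o=-R.T@t
    return o+d*(z-o[2])/d[2]
def proj(c,X):
    f,cx,cy,R,t=c; p=R@np.asarray(X,float)+t; return np.array([cx+f*p[0]/p[2],cy+f*p[1]/p[2]])
def rot(xd,zd):  # tool rotvec from z direction and y(closing) direction
    z=np.array(zd,float); z/=np.linalg.norm(z); y=np.array(xd,float); y-=z*(y@z); y/=np.linalg.norm(y)
    return Rn.from_matrix(np.c_[np.cross(y,z),y,z]).as_rotvec()
E
```

```text
(no output)
```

View pics/crop1.png

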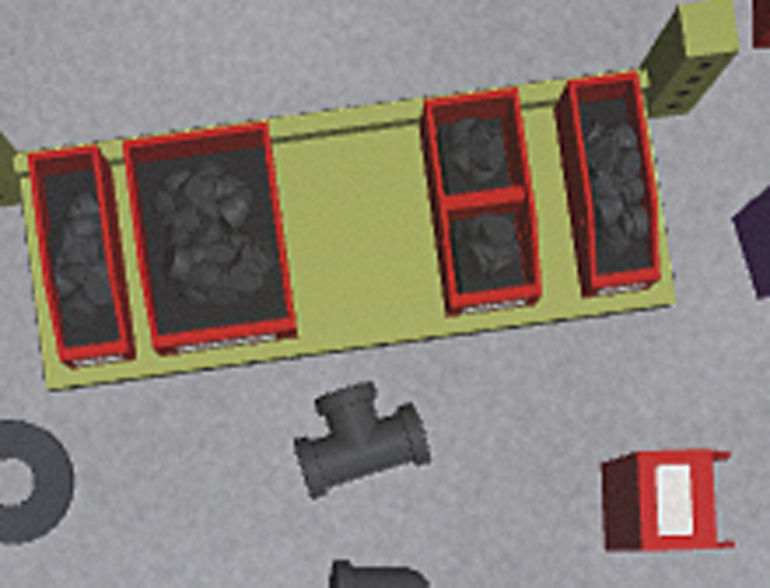

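```bash
python3 - <<'E'
from h import *
np.set_printoptions(precision=4,suppress=True)
c=cam("top"); P=lambda u,v,z:ray(c,225+u/3.5,105+v/3.5,z)
for n,u,v,z in [("bin base top far",640,452,.14),("bin base near",640,549,.14),("lip far",710,450,.14),("lip near",716,549,.14),
 ("twin back L",424,100,.092),("back R",518,89,.092),("frontL",449,306,.068),("frontR",540,294,.068),
 ("shelf FL",48,388,.02),("shelf FR",674,303,.02),("tee right",430,460,.02),("wideFR",296,330,.068)]:
    print(n,P(u,v,z))
for n,u,v,z in [("blue1 tl",402,290,.07),("blue1",418,326,.07),("blue2",457,296,.14),("oil",505,265,.1),("purple",435,183,.14),("purpl",475,178,.14),("wrench",487,218,.0)]: print(n,ray(c,u,v,z))
b=P(640,500,.14); b=np.array([b[0],b[1],0])
# candidate: grip at bin frame x=-25,z=36 -> world (bx, by-0.036, .095)
for a in (0,15,30,45,60):
    t=np.radians(a); d=np.array([0,np.sin(t),-np.cos(t)]); g=b+[0,-.036,.095]
    q=[robot.solve_ik(g-.054*d,rot([s,0,0],d)) for s in(1,-1)]
    d2=np.array([0,-np.cos(t),-np.sin(t)]); g2=b+[0,-.1,.036]
    q2=[robot.solve_ik(g2-.054*d2,rot([s,0,0],d2)) for s in(1,-1)]
    print(a,q,q2)
E
```

```text
bin base top far [ 0.4956 -0.1874  0.14  ]
bin base near [ 0.4334 -0.1866  0.14  ]
lip far [ 0.4969 -0.2324  0.14  ]
lip near [ 0.4334 -0.2353  0.14  ]
twin back L [ 0.7392 -0.0524  0.092 ]
back R [ 0.7468 -0.1166  0.092 ]
frontL [ 0.6013 -0.0705  0.068 ]
frontR [ 0.6096 -0.1335  0.068 ]
shelf FL [0.5493 0.2148 0.02  ]
shelf FR [ 0.6107 -0.2367  0.02  ]
tee right [ 0.4972 -0.0598  0.02  ]
wideFR [0.5846 0.0354 0.068 ]
blue1 tl [ 0.3664 -0.1853  0.07  ]
blue1 [ 0.2814 -0.2223  0.07  ]
blue2 [ 0.3573 -0.2953  0.14  ]
oil [ 0.4259 -0.4206  0.1   ]
purple [ 0.6117 -0.2504  0.14  ]
purpl [ 0.6231 -0.3414  0.14  ]
wrench [ 0.5454 -0.4183  0.    ]
0 [array([-0.6443,  0.1251,  2.0762, -0.    ,  0.9403, -0.6443]), array([-0.6443,  0.1251,  2.0762, -0.    ,  0.9403,  2.4973])] [array([-0.3378,  0.6914,  2.1043,  4.3933,  1.4582,  1.243 ]), array([-0.3378,  0.6914,  2.1043,  4.3933,  1.4582, -1.8986])]
15 [array([-0.733 ,  0.1965,  2.0109,  0.2153,  1.1207, -0.8451]), array([-0.733 ,  0.1965,  2.0109,  0.2153,  1.1207,  2.2965])] [array([-0.3539,  0.5402,  2.1515,  4.5068,  1.1825,  1.1144]), array([-0.3539,  0.5402,  2.1515,  4.5068,  1.1825, -2.0272])]
30 [array([-0.8057,  0.2937,  1.9422,  0.3659,  1.3174, -0.9728]), array([-0.8057,  0.2937,  1.9422,  0.3659,  1.3174,  2.1688])] [None, None]
45 [array([-0.861 ,  0.4068,  1.8746,  0.4797,  1.5161, -1.0533]), array([-0.861 ,  0.4068,  1.8746,  0.4797,  1.5161,  2.0883])] [array([-0.4718,  0.3065,  2.1709, -1.2884,  0.7153,  0.5788]), array([-0.4718,  0.3065,  2.1709, -1.2884,  0.7153, -2.5628])]
60 [array([-0.8994,  0.5273,  1.8121,  0.5753,  1.7111, -1.1022]), array([-0.8994,  0.5273,  1.8121,  0.5753,  1.7111,  2.0394])] [array([-0.5588,  0.2523,  2.1408, -0.8205,  0.6182,  0.0931]), None]
```

```bash
cat > s1.py <<'E'
from h import *
np.set_printoptions(precision=3,suppress=True)
A=np.radians(48); G0=np.array([.465,-.223,.095]); G1=np.array([.49,-.25,.13])
D=lambda phi:np.array([0,np.sin(A-phi),-np.cos(A-phi)])
O=lambda phi:rot([1,0,0],D(phi))
tcp=lambda g,phi:g-.054*D(phi)
phis=np.radians(np.arange(0,91,15))
for g,p in [(G0-.13*D(0),0),(G0,0)]+[(G1,p) for p in phis]+[(np.r_[G1[:2],.036],phis[-1])]:
    print(np.degrees(p).round(),robot.solve_ik(tcp(g,p),O(p)))
E
python3 - <<'E'
from s1 import *
robot.move_pose([.45,-.2,.33],rot([1,0,0],[0,0,-1]))
robot.move_pose(tcp(G0-.13*D(0),0),O(0))
import cv2
cv2.imwrite("pics/w1.png",robot.capture("wrist")); o=robot.observe();print(o['clock'],o['q'],o['ee_pos'],o['contact_force'])
c=cam("wrist",o)
# expected: base-top corners, lip corners
for X in [(.497,-.187,.14),(.433,-.187,.14),(.497,-.235,.14),(.433,-.235,.14),(.497,-.259,0.09),(.433,-.259,.09)]: print(proj(c,X))
E
```

```text
0.0 [-0.962  0.43   1.669  0.447  1.761 -1.044]
0.0 [-0.87   0.431  1.861  0.5    1.556 -1.065]
0.0 [-0.867  0.443  1.763  0.503  1.63  -1.022]
15.0 [-0.818  0.333  1.828  0.385  1.434 -0.96 ]
30.0 [-0.753  0.235  1.896  0.241  1.238 -0.858]
45.0 [-0.674  0.158  1.964  0.047  1.053 -0.698]
60.0 [-0.583  0.11   2.028 -0.224  0.899 -0.452]
75.0 [-0.487  0.1    2.083 -0.584  0.816 -0.111]
90.0 [-0.396  0.132  2.123 -0.982  0.837  0.274]
90.0 [-0.396  0.319  2.129 -1.15   0.743  0.512]
3.8917 [-0.961  0.43   1.669  0.448  1.761 -1.044] [ 0.465 -0.359  0.218] [1.234 0.155 1.163]
[368.982 141.677]
[266.781 141.636]
[374.513 205.261]
[261.093 205.238]
[367.614 279.875]
[268.149 279.878]
```

View pics/w1.png

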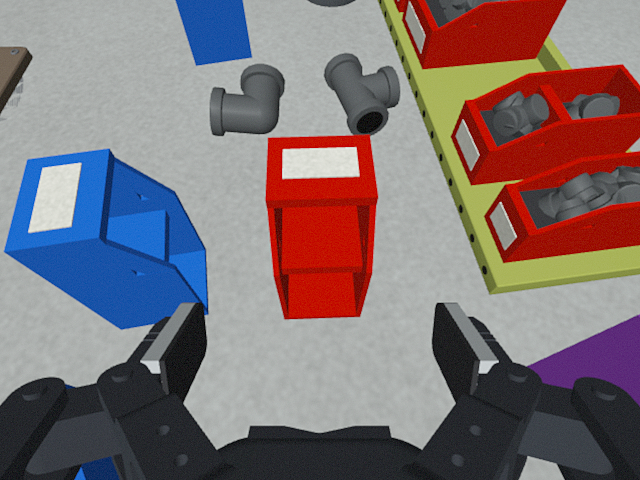

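The wrist view shows the bin where I predicted it, with lip corners at (266,205) and (377,200) and about 0.03 rad of yaw. The blue bin on the left is clear of the fingers, so I'm going on to grasp and pitch.

```bash
python3 - <<'E'
from s1 import *
G0[0]=.466
print(robot.move_l(tcp(G0-.13*D(0),0)))
robot.move_gripper(.92)
print("hit",robot.move_l(tcp(G0,0),v=.12,f_stop=8))
robot.move_gripper(0.5,30)
o=robot.observe();print(o['clock'],o['opening'],o['grip_force'],o['contact_force'])
robot.move_l(tcp(G0+[0,0,.035],0),v=.08)
robot.move_l(tcp(G1,0),v=.1)
o=robot.observe();print(o['clock'],o['opening'],o['grip_force'],o['contact_force'])
cv2.imwrite("pics/s2.png",robot.capture("scene"))
cv2.imwrite("pics/w2.png",robot.capture("wrist"))
cv2.imwrite("pics/c2.png",np.hstack([cv2.resize(cv2.imread("pics/s2.png")[160:360,100:340],(400,333)),cv2.resize(cv2.imread("pics/w2.png"),(400,333))]))
E
```

```text
0.0 [-0.962  0.43   1.669  0.447  1.761 -1.044]
0.0 [-0.87   0.431  1.861  0.5    1.556 -1.065]
0.0 [-0.867  0.443  1.763  0.503  1.63  -1.022]
15.0 [-0.818  0.333  1.828  0.385  1.434 -0.96 ]
30.0 [-0.753  0.235  1.896  0.241  1.238 -0.858]
45.0 [-0.674  0.158  1.964  0.047  1.053 -0.698]
60.0 [-0.583  0.11   2.028 -0.224  0.899 -0.452]
75.0 [-0.487  0.1    2.083 -0.584  0.816 -0.111]
90.0 [-0.396  0.132  2.123 -0.982  0.837  0.274]
90.0 [-0.396  0.319  2.129 -1.15   0.743  0.512]
False
hit False
5.8833 0.7488215846739623 33.86154388645082 [-1.315 -1.077  2.532]
6.9833 0.7437825905881367 33.55170305556385 [-0.045 -0.139 -2.371]
```

View pics/c2.png

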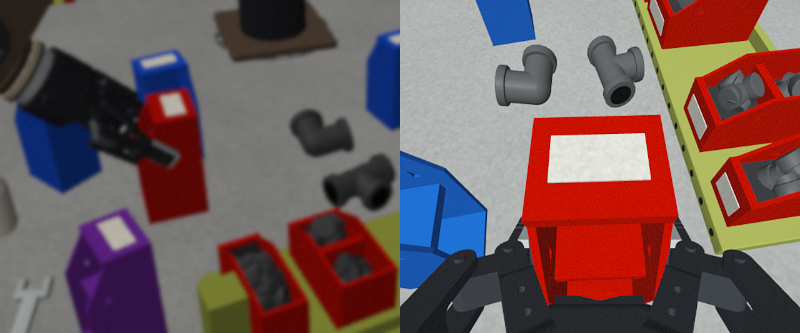

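The bin is held upright and lifted. Next I pitch it, lower it and let go.

```bash
sed -i '/^for g,p/,$d' s1.py; python3 - <<'E'
from s1 import *
for p in phis[1:]: robot.move_l(tcp(G1,p),O(p),v=.04)
P=phis[-1]; H=lambda z:tcp(np.r_[G1[:2],z],P)
robot.move_l(H(.06),v=.12)
print("touch",robot.move_l(H(.028),v=.03,f_stop=4))
o=robot.observe();print(o['clock'],o['ee_pos']+.054*D(P),o['opening'],o['contact_force'])
robot.move_gripper(.9); robot.sleep(.3)
e=o['ee_pos']
robot.move_l(e-.13*D(P),v=.15)
cv2.imwrite("pics/w3.png",robot.capture("wrist")); o=robot.observe(); print(o['clock'],o['ee_pos'],o['ee_rot'])
robot.move_pose([.5,-.27,.28],rot([0,1,0],[0,0,-1]))
o=robot.observe(); print(o['clock'],o['ee_pos'],o['q'])
cv2.imwrite("pics/w4.png",robot.capture("wrist"))
E
```

```text
touch True
11.5083 [ 0.49 -0.25  0.04] 0.7426093670619478 [-0.649 -1.556  0.867]
13.1667 [ 0.489 -0.127  0.176] [ 1.797  1.797 -0.691]
15.3833 [ 0.5  -0.27  0.28] [-0.673  0.074  1.866 -0.     1.202 -2.244]
```

View pics/w4.png

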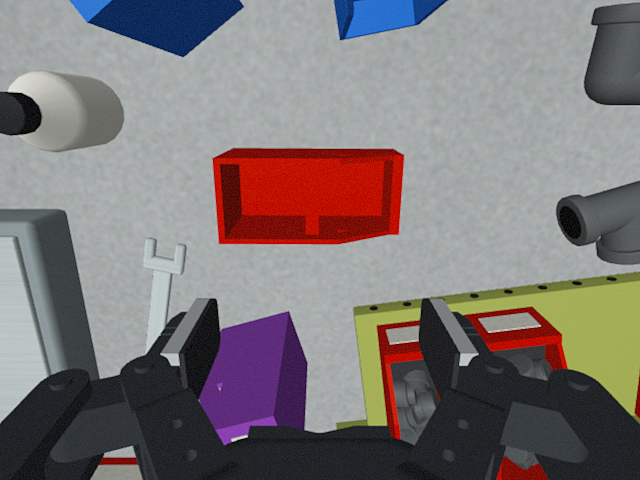

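The wrist view shows the bin standing on its base, with its front to the right (+y). The back corners are at (213,157) and (218,243), and the lip corners at (404,153) and (399,235). Now a close look at the twin before taking the web.

```bash
python3 - <<'E'
from h import *
np.set_printoptions(precision=4,suppress=True)
o=robot.observe(); c=cam("wrist",o)
for u,v,z in [(213,157,.072),(218,243,.072),(404,153,.048),(399,235,.048),(312,233,.06)]: print(ray(c,u,v,z))
y=.134
robot.move_pose([.60,-.05,.30],rot([-np.sin(y),np.cos(y),0],[0,0,-1]))
robot.sleep(.2)
o=robot.observe(); im=robot.capture("wrist"); cv2.imwrite("pics/w5.png",im)
np.savez("w5.npz",ee_pos=o['ee_pos'],ee_rot=o['ee_rot']); print(o['clock'],o['ee_pos'])
cv2.imwrite("pics/w5c.png",cv2.resize(im,(800,600),interpolation=cv2.INTER_CUBIC))
E
```

```text
[ 0.4562 -0.3437  0.072 ]
[ 0.5203 -0.3453  0.072 ]
[ 0.4563 -0.2045  0.048 ]
[ 0.5221 -0.2043  0.048 ]
[ 0.5164 -0.2747  0.06  ]
16.5917 [ 0.5997 -0.0515  0.2998]
```

View pics/w5c.png

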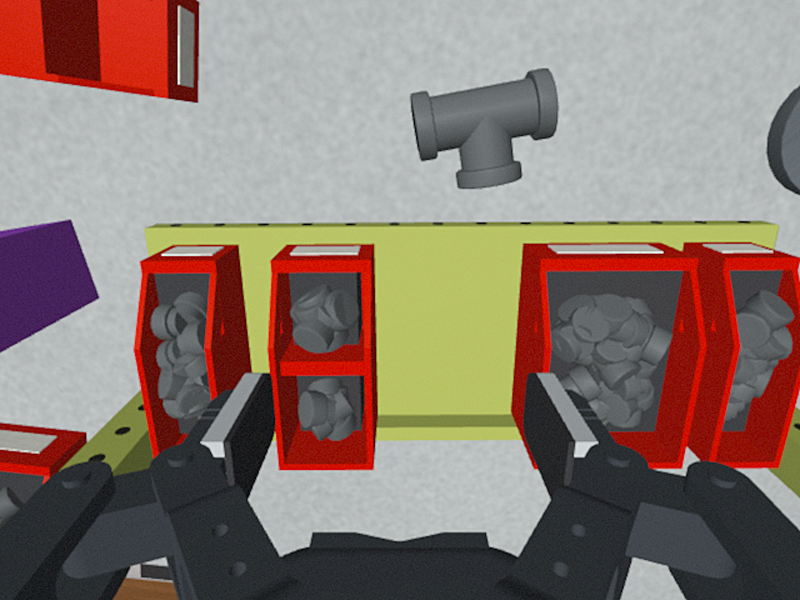

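The enlarged wrist view shows the twin with lip outer corners at (273,258) and (374,258), back corners at (278,468) and (374,468), and the free bay on its right (world +y).

```bash
python3 - <<'E'
from h import *
np.set_printoptions(precision=4,suppress=True)
c=cam("wrist",np.load("w5.npz")); P=lambda u,v,z:ray(c,u/1.25,v/1.25,z)
L={k:P(*a) for k,a in dict(fL=(273,259,.068),fR=(374,259,.068),bL=(278,468,.092),bR=(374,468,.092),shFL=(146,227,.02),shFR=(777,223,.02),wfL=(541,270,.068),wfL2=(527,255,.068),).items()}
for k,v in L.items(): print(k,v)
d=L['shFR']-L['shFL']; print("yaw shelf",np.arctan2(-d[0],d[1]))
s=L['bR']-L['fR']; print("yaw right side",np.arctan2(s[1],s[0]),np.linalg.norm(s[:2]))
s=L['bL']-L['fL']; print(np.arctan2(s[1],s[0]))
m=sum(L[k] for k in('fL','fR','bL','bR'))/4; print("twin origin~",m)
E
python3 - <<'E'
import cv2
a=cv2.imread("pics/w5.png")[185:385,200:320]
cv2.imwrite("pics/w5d.png",cv2.resize(a,(360,600),interpolation=cv2.INTER_CUBIC))
E
```

```text
fL [ 0.6091 -0.1305  0.068 ]
fR [ 0.6007 -0.0669  0.068 ]
bL [ 0.7473 -0.114   0.092 ]
bR [ 0.7389 -0.0497  0.092 ]
shFL [ 0.6109 -0.2336  0.02  ]
shFR [0.5488 0.217  0.02  ]
wfL [0.594 0.04  0.068]
wfL2 [0.5855 0.029  0.068 ]
yaw shelf 0.13686251898856364
yaw right side 0.12341295517809833 0.13928760929962736
0.11880835222894705
twin origin~ [ 0.674  -0.0903  0.08  ]
```

View pics/w5d.png

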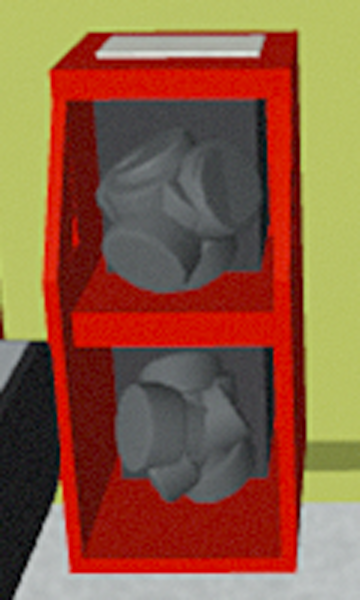

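```bash
cat > s2.py <<'E'
from h import *
np.set_printoptions(precision=4,suppress=True)
B=np.array([.4888,-.2745]); Y=.13; X=np.array([np.cos(Y),np.sin(Y)]); N=np.array([-np.sin(Y),np.cos(Y)])
T=np.array([.674,-.0902]); goal=T+.064*N
R0={s:rot([0,s,0],[0,0,-1]) for s in(1,-1)}
R1={s:rot([*(-s*X),0],[0,0,-1]) for s in(1,-1)}
E
python3 - <<'E'
from s2 import *
robot.move_gripper(.47)
for s in(1,-1):
    print(s,robot.solve_ik([*B,.10],R0[s]),robot.solve_ik([*goal,.12],R1[s]))
E
```

```text
1 [-0.6927  0.2963  1.981   0.      0.8643 -2.2635] [-0.1922  0.4623  1.7082 -0.      0.9711  2.8194]
-1 [-0.6927  0.2963  1.981  -0.      0.8643  0.8781] [-0.1922  0.4623  1.7082 -0.      0.9711 -0.3222]
```

```bash
python3 - <<'E'
from s2 import *
s=-1
robot.move_pose([*B,.22],R0[s])
robot.move_l([*B,.13],v=.15)
print("hit",robot.move_l([*B,.10],v=.05,f_stop=6))
robot.move_gripper(0,35)
o=robot.observe();print(o['clock'],o['opening'],o['grip_force'],o['contact_force'],o['ee_pos'])
robot.move_l([*B,.22],v=.12)
p=goal+.014*N-.003*X
robot.move_pose([*p,.24],R1[s])
robot.move_l([*p,.155],v=.12)
robot.sleep(.2)
o=robot.observe();print(o['clock'],o['opening'],o['grip_force'],o['contact_force'],o['ee_pos'])
im=robot.capture("wrist"); np.savez("w6.npz",ee_pos=o['ee_pos'],ee_rot=o['ee_rot'])
cv2.imwrite("pics/w6.png",im)
E
```

```text
hit False
21.3583 0.10945100128536762 35.12734115123749 [ 0.1908 -0.2984  0.7514] [ 0.4891 -0.2747  0.1005]
24.7583 0.11040406464653761 34.560062885284424 [ 0.0236  1.2444 -3.0964] [ 0.6616 -0.0133  0.1564]
```

View pics/w6.png

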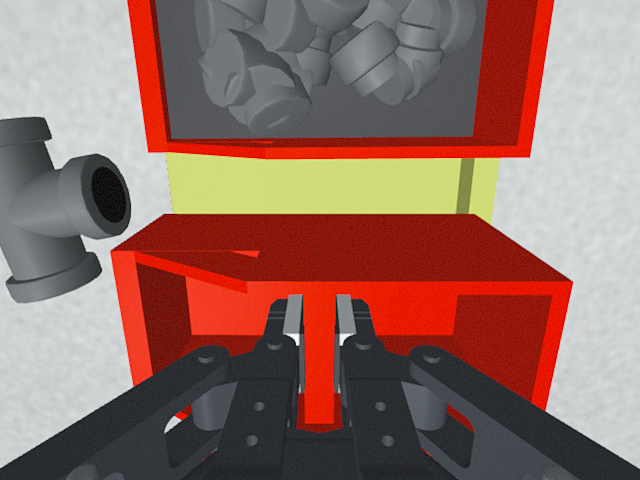

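```bash
python3 - <<'E'
from s2 import *
p=goal+.014*N-.003*X
robot.move_l([*p,.13],v=.08)
print("down",robot.move_l([*p,.115],v=.02,f_stop=3.5))
o=robot.observe(); z=o['ee_pos'][2]; print(o['clock'],o['ee_pos'],o['contact_force'])
z=max(z,.1195)+.0005
robot.move_l([*p,z],v=.02); robot.sleep(.1)
o=robot.observe(); print(o['contact_force'])
q=p-.024*N
print("touch",robot.move_l([*q,z],v=.015,f_stop=5))
o=robot.observe(); d=o['ee_pos'][:2]-T; print(o['clock'],o['ee_pos'],o['contact_force'],"rel twin x,y",d@X,d@N)
for n in("top","scene"): cv2.imwrite(f"pics/{n}7.png",robot.capture(n))
E
```

```text
down True
25.8 [ 0.6612 -0.0133  0.1205] [ 1.1248 -0.3221  3.2859]
[-0.3563  0.2057 -0.2233]
touch True
27.225 [ 0.6627 -0.0284  0.1206] [-0.1791  1.6154  3.7304] rel twin x,y -0.0031721573374607678 0.06276779767476184
```

```bash
python3 - <<'E'
from s2 import *
robot.move_gripper(.47); robot.sleep(.2)
e=robot.observe()['ee_pos']
robot.move_l([*e[:2],.24],v=.15)
robot.move_pose([.60,-.02,.27],rot([*N,0],[0,0,-1])); robot.sleep(.2)
o=robot.observe(); im=robot.capture("wrist"); np.savez("w8.npz",ee_pos=o['ee_pos'],ee_rot=o['ee_rot'])
cv2.imwrite("pics/w8.png",im); print(o['clock'],o['ee_pos'])
cv2.imwrite("pics/w8c.png",cv2.resize(im[170:400,180:460],(730,600),interpolation=cv2.INTER_CUBIC))
E
```

```text
30.4917 [ 0.6    -0.02    0.2698]
```

View pics/w8c.png

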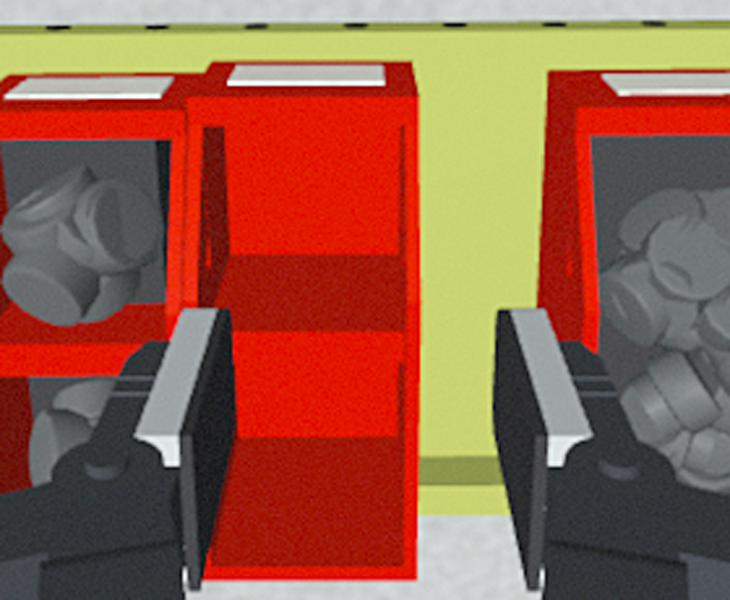

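```bash
python3 - <<'E'
from s2 import *
c=cam("wrist",np.load("w8.npz")); k=730/280
for n,u,v,z in [("twin fR",184,108,.068),("twin fL side",20,109,.068),("bin fL",189,97,.068),("bin fR",417,95,.068),("bin bR",417,579,.092),("bin bL",212,580,.092)]:
    d=ray(c,180+u/k,170+v/(600/230),z)[:2]-T; print(n,d@X,d@N)
E
```

```text
twin fR -0.06982814130087987 0.030395989570060532
twin fL side -0.0696182713182642 -0.014783811577976844
bin fL -0.07294320615068758 0.031938140341444
bin fR -0.07340520913028281 0.09450854104728168
bin bR 0.0667658634664677 0.0953459809489916
bin bL 0.06699351022964461 0.03512957181410186
```

The picture shows the bin parallel to its twin and touching it, but about 3.3 mm forward of flush: its lip is at row 96 in the crop against 108 for the twin. That is inside the tolerance, but I'll regrip the web and slide it back 3 mm.

```bash
python3 - <<'E'
from s2 import *
robot.move_gripper(.47)
e=np.array([.6627,-.0284]); r=R1[-1]
robot.move_pose([*e,.24],r)
robot.move_l([*e,.15],v=.12)
print("hit",robot.move_l([*e,.1206],v=.04,f_stop=6))
robot.move_gripper(0,30); robot.sleep(.1)
o=robot.observe(); print(o['opening'],o['contact_force'],o['ee_pos'])
e2=e+.0031*X
print("slide",robot.move_l([*e2,.1209],v=.01,f_stop=8))
print("side",robot.move_l([*(e2-.003*N),.1209],v=.006,f_stop=4))
o=robot.observe(); d=o['ee_pos'][:2]-T; print(o['contact_force'],d@X,d@N)
robot.move_gripper(.47); robot.sleep(.2)
e=robot.observe()['ee_pos']
robot.move_l([*e[:2],.24],v=.15)
robot.move_pose([.60,-.02,.27],rot([*N,0],[0,0,-1])); robot.sleep(.2)
o=robot.observe(); im=robot.capture("wrist"); np.savez("w9.npz",ee_pos=o['ee_pos'],ee_rot=o['ee_rot']); print(o['clock'])
cv2.imwrite("pics/w9c.png",cv2.resize(im[170:400,180:460],(730,600),interpolation=cv2.INTER_CUBIC))
E
```

```text
hit False
0.11438176236574273 [0.1738 0.1561 1.9778] [ 0.6629 -0.0284  0.1211]
slide False
side True
[-0.6292 -0.0059  3.0942] -0.0002798245249472347 0.06261731507697428
38.3417
```

View pics/w9c.png

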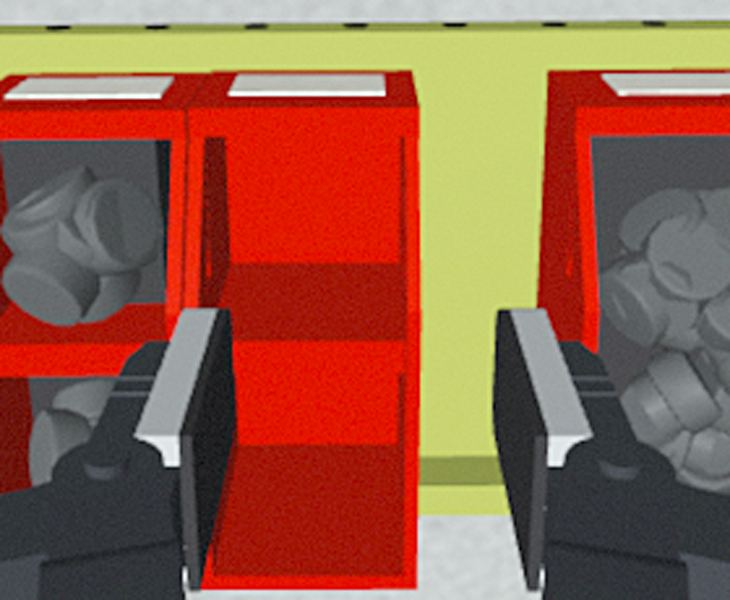

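Now the lips are flush (rows 108 and 106) and the sides touch at column 187. The bin is parallel to its twin and the gripper is clear, so I'm handing in.

```bash
python3 - <<'E'
from bench import robot
print(robot.sign_off())
E
```

```text
the job is handed in; nothing more can be done
None
```

The job is handed in at about 38 s on the clock: I turned the bin onto its base, let it go, then put it in the bay, and the last wrist picture shows it touching its twin with fronts flush; the sign-off returned no verdict.

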